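# Click the spice turntable round one stop and stack the coasters

### The job

First turn the round turntable by just one click stop, the short way, so that the wooden coaster riding on it comes to the brass pointer and the table rests in its click. Then set the loose wooden coaster from the shelf down (do not drop it) squarely on top of that coaster, edges flush. The whistle, orange lid and spice box must stay upright on their stations of the turntable, and the glass bowl must stay where it is.

Things in the scene. Friction and masses are not known exactly. Their poses are not given: they have to be found in the camera images.
- base: Fixed grey round base of the turntable, 210 mm across; origin on the shelf surface under the turning axis, z up. Its -x axis points to the brass pointer (the front, roughly towards the robot). Four upright black posts on the disc above it, 115 mm from the axis, stand at 45, 135, 225 and 315 degrees from the base's x axis when in a click.
- pointer (a point): Top of the brass pointer, a fixed fin 26 x 10 mm, 44 mm above the shelf, 155 mm from the turning axis on the base's -x side; it does not turn.
- turntable (a point): On the axis, at the top of the turning aluminium disc (260 mm across, top 44 mm above the shelf); turns with it; in a click its x lies along the base's x or y. Four stations (blue 70 mm squares) centred 80 mm from the axis, one at the pointer. Black posts between them, 14 mm thick, 40 mm tall (tops at 84 mm), are for turning it. Hub 28 mm wide, 6 mm high.
- turret (a joint): Angle of the turntable disc in rad, 0 at the start, growing anticlockwise seen from above, free to turn either way; a spring detent holds it at every multiple of 1.571 (about 2 N at a post to leave a click; beyond halfway it runs on to the next click by itself).
- coaster_low: Square wooden coaster 60 x 60 x 10 mm with a round cork inlay, riding on the station one stop to the left or right of the pointer (varies); origin at the centre of its underside, z up, x and y along its edges.
- coaster_loose: Identical loose wooden coaster 60 x 60 x 10 mm, 32 g, lying flat on the shelf to the left or right of the turntable; origin at the centre of its underside, z up, x and y along its edges.
- whistle: Stainless steel pressure cooker whistle, 36 mm across, 42 mm tall, with a black cap, standing at the start on the station at the pointer; origin at the centre of its underside.
- lid: Orange silicone lid, 60 mm disc with a knob, 20 mm tall overall, lying on the side station across from the lower coaster; origin at the centre of its underside.
- spice_box: Yellow plastic spice box with a red hinged flap (closed), 52 x 52 x 38 mm, on the station across from the pointer at the start; origin at the centre of its underside.
- bowl: Glass bowl, 96 mm across the rim, 45 mm tall, standing on the shelf on the other side of the turntable from the loose coaster; origin at the centre of its underside.
There are look-alikes about, which are no part of the job. What is shaped like the coaster_loose but pink or turquoise is not meant.

How it is judged:
On the way, in this order (a step that is already met when the one before it is completed fails the run):
1. the turntable has been turned so that the lower coaster stands at the pointer, at rest in its click (x of coaster_low in the frame of base between -0.095 and -0.065 m and y of coaster_low in the frame of base between -0.012 and 0.012 m and (angle between the x axis of turntable and the x axis of base, either way round below 0.05 rad or angle between the x axis of turntable and the y axis of base, either way round below 0.05 rad) and velocity of joint turret between -0.1 and 0.1 rad/s), for 0.3 s.
2. the loose coaster lies released, flat and square on the lower coaster (horizontal distance between coaster_loose and coaster_low below 0.006 m and z of coaster_loose in the frame of coaster_low between 0.008 and 0.0125 m and angle between coaster_loose's own z axis and vertical below 0.06 rad and (angle between the x axis of coaster_loose and the x axis of coaster_low, either way round below 0.12 rad or angle between the x axis of coaster_loose and the y axis of coaster_low, either way round below 0.12 rad) and linear speed of coaster_loose below 0.03 m/s and contact force between the fingers and coaster_loose below 0.05 N), for 0.2 s.
At the end, for the whole second after the job is handed in: Lower coaster at the pointer (65-95 mm from the axis, within 12 mm of its line); table still, within 0.05 rad of a click; loose coaster released on it, flat, centred within 6 mm, square within 0.12 rad; whistle, lid, spice box upright on the table 60-100 mm from the axis; bowl moved under 20 mm (all of step 1 and all of step 2 and z of whistle in the frame of turntable between -0.003 and 0.004 m and horizontal distance between whistle and turntable between 0.06 and 0.1 m and angle between each of whistle, lid, spice_box's own z axis and vertical below 0.1 rad and z of lid in the frame of turntable between -0.003 and 0.004 m and horizontal distance between lid and turntable between 0.06 and 0.1 m and z of spice_box in the frame of turntable between -0.003 and 0.004 m and horizontal distance between spice_box and turntable between 0.06 and 0.1 m); the robot touches nothing.
It fails at once if the glass bowl is pushed more than 20 mm (distance of bowl from where it was at the start of the episode above 0.02 m).
It fails at once if the loose coaster is let go more than about 15 mm above the lower coaster (horizontal distance between coaster_loose and coaster_low below 0.06 m and z of coaster_loose in the frame of coaster_low above 0.025 m and contact force between each of the fingers, anything else and coaster_loose below 0.02 N).
It fails at once if the whistle, lid, spice box or bowl is tipped over (angle between any of whistle, lid, spice_box, bowl's own z axis and vertical above 0.5 rad).
It fails at once if the turntable is turned the wrong way round, or well past the one stop (value of joint turret above 2.2 rad or value of joint turret below -2.2 rad or (x of lid in the frame of base below -0.06 m and y of lid in the frame of base between -0.03 and 0.03 m)).
It also fails if it takes over 61 s, if anything falls off the work surface, if the arm or the gripper's body presses on something with over 40 N, if the wrist force passes 120 N, or if a joint passes its speed limit or range.

### The arm

A 6-joint arm with a two-finger parallel gripper is mounted at the origin on the work surface. World frame = base frame: x ahead of the robot, y to its left, z up, the work surface at z = 0. Lengths are in m, angles in rad, forces in N, time in s.
With the tool pointing down it reaches from about 0.4 to 0.925 m from the base axis. Payload 12.5 kg.
Tool frame: the origin (TCP) lies on the centre line of the jaws, within the pads' length; the fingertips stand 11 mm ahead of it and the grasp point (between the pads) lies 8 mm behind it; z points along the fingers, y is the line along which they close (so a half turn about z gives the same grasp; the last joint's range is limited). The gripper opens to 95 mm and grips with 3 to 60 N. Pads are 20 mm wide; open, the fingers measure 119 mm over their backs; the gripper's body (75 mm by 180 mm) begins 59 mm behind the grasp point.
Start: joints at [-0.106, 0.491, 1.559, -0, 1.092, -0.106], TCP at [0.625, 0, 0.226] pointing down, gripper open.
Joint ranges: [-3.1, 3.1], [-0.84, 2.19], [0.05, 2.79], [-1.13, 4.28], [0.06, 2.93], [-2.69, 2.69]. Speed limits (rad/s): [2.22, 2.22, 2.79, 3.14, 3.14, 3.14].

### API

Orientations are given as a unit quaternion [w, x, y, z].
In Python, from cell import env, viewer gives the robot as it stands.
- The arm moves only by the shell command python3 -m creep 'ROWS' [FORCE]. ROWS is JSON, a list that holds one entry, the list of rows, each a list of 5 numbers: the opening, from 0 (shut) to 1 (fully open), then the shift along the tool's x, y, z normalised to -1 to 1, where 1 is 0.1 m, then the turn about the tool's z normalised to -1 to 1, where 1 is 45 degrees. A call has 1 to 5 rows; each row shifts and turns the commanded pose from where the row before left it, along the tool's axes as they then stand; what a row does not reach is not made up. A row lasts 1/10 s, in which the tool goes at most 50 mm and 8.59 degrees, less where a joint would pass 70% of its speed; a pose out of reach is approached as far as the arm can. A call with a number of a shift or a turn outside -1 to 1 is refused whole. A call with a gripper value outside its range is refused whole. The fingers move at their own pace and stop on an object; FORCE is the grip in N (left out, the last holds). Time passes only in rows, so rows that do not move let the fingers close. It gives the time, the measured TCP pose, the force, the opening and the grip force at its end, in the units of the state.
- env.get_state(): the state, without advancing time (a new reading comes with each control period).
- viewer.capture(name): name is "scene" or "side" or "wrist"; returns a dict with "img" (384x512x3 uint8, red, green, blue), "depth" (384x512 float32, m along the optical axis (not along the pixel's ray), 0 where there is no reading), "fx", "fy", "cx", "cy" (pixels), "extrinsics" (4x4, takes a point from camera to world coordinates); the wrist camera has in their place "tool_from_camera" (4x4, takes a point from camera to tool coordinates, whose origin is the TCP and whose axes are the flange's). Camera axes: x right, y down, z forward; pixel columns grow to the right and rows downward; lengths in m; the calibration is good to about 2 mm. A picture is of the moment at which its call begins: read the wrist's pose just before it.
- env.hand_in(): hands the job in; it is judged then, once.
Trained networks look in the newest picture that a camera, given by its name, has taken for a name from the list of things; names that differ only in an ending like _2 or _b are one class to them, and where a whole thing is asked for, a point or a joint stands for the part that bears it (a point fixed in the world has none). Each returns a list of dicts, best first, with "conf" (0 to 1); they miss things now and then, are a little off and sometimes report something else, mostly with a low value. They report only what shows in the picture. A call takes as long as a camera call. They do not tell look-alikes from the thing itself.
- viewer.look_for(camera, label): "location" ([x, y, z] in m, in world coordinates, good to about 4 mm: the middle of the surface that is visible of it).
- viewer.trace(camera, label): "region" (384x512 bool, what is visible of it).
The state is a dict: "time_s": time; "joint_pos": joint angles; "qd": joint speeds; "tau": joint torques, N m; "position": TCP position; "ee_rot": TCP orientation; "contact_force": force on the tool from outside, world axes, zero at the start; "wrist_torque": the same for the moment, N m; "width": opening from 0.0 (shut) to 1.0 (fully open); "gripper_force": force on a finger pad.
Only numpy, scipy, OpenCV 4.12 (cv2) and the standard library are available. Lean on these libraries where they do the work, as an engineer would, in place of code of your own. Each camera call takes 0.05 s, during which the arm holds its last target. There are 200 camera calls.

## Working session

There is one attempt and no reset: what is moved stays moved. The work goes in short steps, Python scripts to look and compute and a shell command to move; the robot and the scene stay as the last step left them, time stands still between calls to the robot, and variables do not carry over. Pictures are saved under pics/ and viewed, at most 10 in all, crops included, and the job is handed in when it is done.

```bash
ls; mkdir -p pics; python3 - <<'E'
from cell import env, viewer
import cv2,numpy as np
s=env.get_state(); print({k:np.round(v,3) for k,v in s.items()})
ims=[]
for c in ["scene","side"]:
    d=viewer.capture(c); ims.append(d["img"])
    print(c, np.round(d["extrinsics"],3).tolist(), d["fx"],d["cx"],d["cy"])
    for l in ["base","pointer","turntable","coaster_low","coaster_loose","whistle","lid","spice_box","bowl"]:
        try:
            print(l,[(np.round(r["location"],3).tolist(),round(r["conf"],2)) for r in viewer.look_for(c,l)])
        except Exception as e: print(l,e)
    cv2.imwrite(f"pics/{c}0.png",cv2.cvtColor(d["img"],cv2.COLOR_RGB2BGR))
E
```

```text
pics
{'time_s': np.float64(0.0), 'joint_pos': array([-0.106,  0.492,  1.559, -0.   ,  1.092, -0.106]), 'qd': array([-0.001,  0.   ,  0.001,  0.002, -0.   , -0.001]), 'tau': array([-1.0000e-03, -6.1264e+01, -2.5818e+01,  6.9000e-02,  4.8000e-02,
       -0.0000e+00]), 'position': array([0.625, 0.   , 0.225]), 'ee_rot': array([-0.   ,  0.707,  0.707, -0.   ]), 'contact_force': array([ 0.382, -0.27 , -0.607]), 'wrist_torque': array([-0.001, -0.01 , -0.014]), 'gripper_force': np.float64(0.0), 'width': np.float64(1.001)}
scene [[-0.671, 0.468, -0.575, 1.118], [0.741, 0.412, -0.53, 0.512], [-0.011, -0.782, -0.623, 0.685], [0.0, 0.0, 0.0, 1.0]] 368.5752201223861 252.4800829580272 192.29461635645143
base [([0.57, -0.009, 0.045], 0.75), ([0.569, -0.011, 0.04], 0.53)]
pointer [([0.573, -0.011, 0.044], 0.98)]
turntable [([0.57, -0.012, 0.044], 0.62)]
coaster_low [([0.556, 0.053, 0.053], 0.62)]
coaster_loose [([0.527, -0.27, 0.009], 0.69), ([0.634, -0.337, 0.012], 0.53)]
whistle [([0.642, -0.013, 0.081], 0.6), ([0.489, -0.028, 0.069], 0.57)]
lid [([0.564, -0.107, 0.054], 0.49)]
spice_box [([0.642, -0.012, 0.08], 0.86)]
bowl [([0.444, 0.309, 0.027], 0.83)]
side [[0.828, -0.432, 0.356, 0.078], [-0.56, -0.619, 0.551, -0.671], [-0.017, -0.656, -0.755, 0.946], [0.0, 0.0, 0.0, 1.0]] 481.700274631389 256.9941164736156 191.94512527936539
base [([0.522, -0.051, 0.043], 0.67)]
pointer [([0.526, -0.046, 0.045], 0.95)]
turntable [([0.529, -0.052, 0.046], 0.97)]
coaster_low [([0.551, 0.046, 0.056], 0.74)]
coaster_loose [([0.373, -0.362, 0.014], 0.94), ([0.627, -0.349, 0.009], 0.78), ([0.502, -0.396, 0.009], 0.71)]
whistle [([0.469, -0.039, 0.071], 0.77), ([0.537, -0.052, 0.05], 0.16)]
lid [([0.548, -0.113, 0.051], 0.88)]
spice_box [([0.624, -0.035, 0.081], 0.83)]
bowl [([0.47, 0.328, 0.027], 0.93)]
```

View pics/scene0.png

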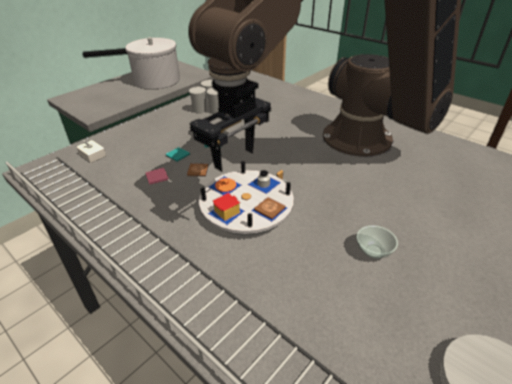

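View pics/side0.png

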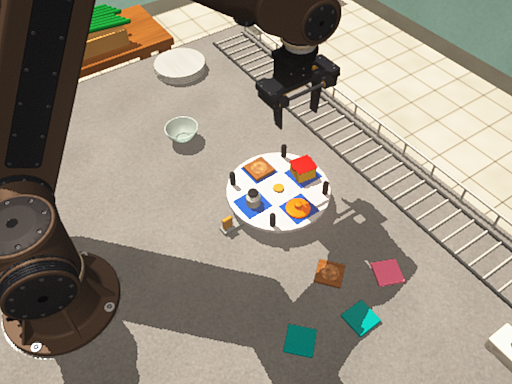

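```bash
cat > h.py <<'E'
from cell import env, viewer
import cv2,numpy as np
from scipy.spatial.transform import Rotation as R
def cap(c,name=None):
    s=env.get_state(); d=viewer.capture(c)
    if c=="wrist":
        T=np.eye(4); w,x,y,z=s["ee_rot"]; T[:3,:3]=R.from_quat([x,y,z,w]).as_matrix(); T[:3,3]=s["position"]
        E=T@d["tool_from_camera"]
    else: E=d["extrinsics"]
    d["E"]=np.array(E); v,u=np.mgrid[:384,:512]; Z=d["depth"]
    P=np.stack([(u-d["cx"])/d["fx"]*Z,(v-d["cy"])/d["fy"]*Z,Z],-1)
    d["P"]=P@d["E"][:3,:3].T+d["E"][:3,3]; d["P"][Z==0]=np.nan
    d["hsv"]=cv2.cvtColor(d["img"],cv2.COLOR_RGB2HSV)
    if name: cv2.imwrite(f"pics/{name}.png",cv2.cvtColor(d["img"],cv2.COLOR_RGB2BGR))
    return d
def ray(d,uv,z):  # pixels -> world xy at height z
    uv=np.atleast_2d(np.array(uv,float))
    r=np.c_[(uv[:,0]-d["cx"])/d["fx"],(uv[:,1]-d["cy"])/d["fy"],np.ones(len(uv))]@d["E"][:3,:3].T
    o=d["E"][:3,3]; return (o+r*((z-o[2])/r[:,2])[:,None])[:,:2]
def circle(xy):
    (a,b,c),*_=np.linalg.lstsq(np.c_[2*xy,np.ones(len(xy))],(xy**2).sum(1),rcond=None)
    return a,b,np.sqrt(c+a*a+b*b)
E
python3 - <<'E'
from h import *
for c in ["scene","side","wrist"]:
    d=cap(c,c+"1"); P=d["P"]; x,y,z=P[...,0],P[...,1],P[...,2]
    near=(x>.3)&(x<.8)&(y>-.3)&(y<.2)
    dk=near&(d["hsv"][...,2]<60)&(z>.05)&(z<.09)
    n,l,st,ce=cv2.connectedComponentsWithStats(dk.astype(np.uint8))
    print(c,"posts",[(np.round(np.nanmedian(P[l==i],0),3).tolist(),int(st[i,4])) for i in range(1,n) if st[i,4]>8])
    disc=near&(z>.03)&(z<.05)
    cs,_=cv2.findContours(disc.astype(np.uint8),cv2.RETR_EXTERNAL,cv2.CHAIN_APPROX_NONE)
    k=max(cs,key=cv2.contourArea); xy=ray(d,cv2.convexHull(k)[:,0],.044); print("disc",np.round(circle(xy),4),len(xy))
    h=d["hsv"]; br=(h[...,0]>5)&(h[...,0]<18)&(h[...,1]>100)&(z<.025)&(z>-.01)&(x>.3)&(x<.8)&(y>-.5)&(y<.0)
    n,l,st,ce=cv2.connectedComponentsWithStats(br.astype(np.uint8))
    for i in range(1,n):
        if st[i,4]>40:
            q=ray(d,np.argwhere(l==i)[:,::-1],.01); print("brown",cv2.minAreaRect((q*1000).astype(np.float32)),ce[i],st[i,4])
    print([(np.round(r["location"],3).tolist(),round(r["conf"],2)) for r in viewer.look_for(c,"whistle")])
E
```

```text
scene posts [([0.48, -0.113, 0.074], 34), ([0.481, -0.032, 0.086], 27), ([0.474, 0.049, 0.072], 32), ([0.643, -0.106, 0.074], 42), ([0.636, 0.057, 0.071], 35)]
disc [ 0.5477 -0.0288  0.1369] 35
brown ((523.8023681640625, -273.001220703125), (61.182464599609375, 58.897186279296875), 41.22073745727539) [197.38248848 169.44700461] 217
[([0.489, -0.031, 0.069], 0.65)]
side posts [([0.63, 0.048, 0.067], 31), ([0.467, 0.04, 0.069], 33), ([0.635, -0.115, 0.07], 31), ([0.477, -0.123, 0.074], 10)]
disc [ 0.551  -0.0344  0.1312] 43
brown ((518.4752807617188, -279.419677734375), (63.037086486816406, 59.68098068237305), 39.457332611083984) [329.28549383 273.09259259] 648
[([0.471, -0.041, 0.07], 0.76)]
wrist posts [([0.632, 0.053, 0.083], 113), ([0.475, 0.046, 0.079], 274), ([0.494, -0.034, 0.058], 60), ([0.479, -0.034, 0.085], 406), ([0.639, -0.103, 0.054], 18)]
disc [ 0.5553 -0.0293  0.1273] 51
[([0.484, -0.029, 0.073], 0.72), ([0.557, -0.002, 0.045], 0.21)]
```

View pics/wrist1.png

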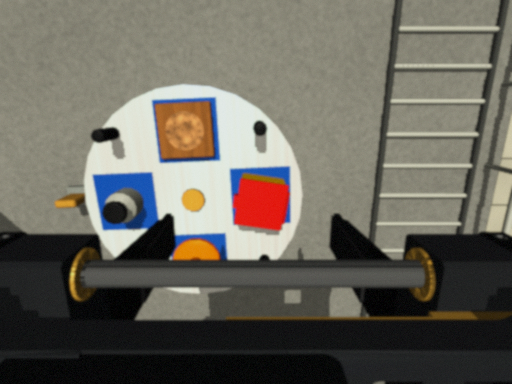

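```bash
python3 -m creep '[[[0.26,0.27,0.04,0,0],[0.26,0.27,0.045,0,0],[0.26,0,0,0,0.189],[0.26,0,0,0,0.189],[0.26,0,0,0,0.189]]]'
python3 -m creep '[[[0.26,0,0,0,0.189],[0.26,0,0,0,0.189],[0.26,0,0,0.4,0],[0.26,0,0,0.4,0],[0.26,0,0,0,0]]]'
python3 - <<'E'
from h import *
s=env.get_state();print(s)
d=cap("wrist","w2");P=d["P"];z=P[...,2]
dk=(d["hsv"][...,2]<60)&(z>.05)&(z<.095)
n,l,st,ce=cv2.connectedComponentsWithStats(dk.astype(np.uint8))
print([(np.round(np.nanmedian(P[l==i],0),3).tolist(),int(st[i,4]),ce[i].round().tolist()) for i in range(1,n) if st[i,4]>15])
E
```

```text
time_s: 1.8
position: [0.6335, 0.0544, 0.2256]
ee_rot: [0.0, 0.847, 0.531, 0.0]
contact_force: [0.9, -0.2, 0.5]
width: 0.636
gripper_force: 0.0
time_s: 2.3
position: [0.6313, 0.054, 0.1413]
ee_rot: [-0.002, 0.915, 0.403, -0.004]
contact_force: [-0.6, 0.4, -0.2]
width: 0.275
gripper_force: 0.0
{'time_s': 2.3, 'joint_pos': array([-1.88891089e-02,  5.94862109e-01,  1.61782808e+00, -5.12788228e-05,
        9.36875651e-01,  7.23418789e-01]), 'qd': array([ 0.000739  , -0.06379534, -0.08638285, -0.00037704,  0.09243939,
       -0.0022452 ]), 'tau': array([ 2.98834266e-02, -6.50246358e+01, -2.25996834e+01,  7.49740843e-02,
       -1.26952160e+00,  1.75223197e-02]), 'position': array([0.63128309, 0.05397519, 0.14125244]), 'ee_rot': array([-0.00165454,  0.91540736,  0.40250896, -0.00362709]), 'contact_force': array([-0.6328533 ,  0.3902647 , -0.18779464]), 'wrist_torque': array([ 0.00829551,  0.04162495, -0.00065483]), 'gripper_force': 0.0, 'width': 0.2746993017203914}
[([0.635, 0.055, 0.082], 321, [256.0, 200.0])]
```

View pics/w2.png

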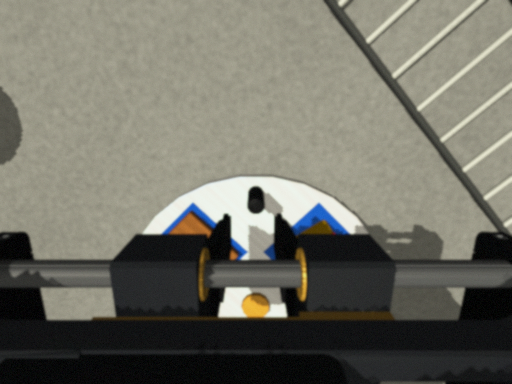

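```bash
python3 -m creep '[[[0.26,0,0,0.38,0],[0.26,0,0,0.37,0],[0.26,0,0,0,0],[0.26,0,0,0,0]]]'
python3 -m creep '[[[0.26,-0.0035,-0.09,0,-0.1],[0.26,-0.0035,-0.09,0,-0.1],[0.26,-0.0035,-0.09,0,-0.1],[0.26,-0.0035,-0.09,0,-0.1],[0.26,-0.0035,-0.09,0,-0.1]]]'
```

```text
time_s: 2.75
position: [0.6345, 0.054, 0.0727]
ee_rot: [0.0, 0.915, 0.403, 0.001]
contact_force: [-0.0, 0.8, 0.5]
width: 0.26
gripper_force: 0.0
time_s: 3.25
position: [0.5973, 0.0774, 0.0741]
ee_rot: [0.002, 0.818, 0.575, 0.003]
contact_force: [3.4, -1.1, -2.9]
width: 0.26
gripper_force: 1.9
```

```bash
for i in 1; do python3 -m creep '[[[0.26,-0.0035,-0.09,0,-0.1],[0.26,-0.0035,-0.09,0,-0.1],[0.26,-0.0035,-0.09,0,-0.1],[0.26,-0.0035,-0.09,0,-0.1],[0.26,-0.0035,-0.09,0,-0.1]]]'; done
python3 -m creep '[[[0.26,-0.0035,-0.09,0,-0.1],[0.26,-0.0035,-0.09,0,-0.1],[0.26,-0.0035,-0.09,0,-0.1],[0.26,-0.0035,-0.09,0,-0.1],[0.26,-0.0035,-0.09,0,-0.1]]]'
python3 -m creep '[[[0.26,-0.0035,-0.09,0,-0.1],[0.26,-0.0035,-0.09,0,-0.1],[0.26,-0.0035,-0.09,0,-0.1],[0.26,-0.0035,-0.09,0,-0.1],[0.26,-0.0035,-0.09,0,-0.1]]]'
python3 -m creep '[[[0.26,0,0,0,0],[0.26,0,0,0,0],[0.26,0,0,0,0]]]'
python3 - <<'E'
from h import *
d=cap("side","side2")
P=d["P"];z=P[...,2];x=P[...,0];y=P[...,1]
dk=(d["hsv"][...,2]<60)&(z>.05)&(z<.095)&(x>.3)&(x<.8)&(y>-.3)&(y<.2)
n,l,st,ce=cv2.connectedComponentsWithStats(dk.astype(np.uint8))
print([(np.round(np.nanmedian(P[l==i],0),3).tolist(),int(st[i,4]),ce[i].round().tolist()) for i in range(1,n) if st[i,4]>8])
for k in["coaster_low","whistle","lid","spice_box","bowl"]:
  print(k,[(np.round(r["location"],3).tolist(),round(r["conf"],2)) for r in viewer.look_for("side",k)])
E
```

```text
time_s: 3.75
position: [0.5533, 0.0845, 0.0741]
ee_rot: [0.002, 0.69, 0.723, 0.003]
contact_force: [3.5, 0.4, -0.0]
width: 0.263
gripper_force: 1.5
time_s: 4.25
position: [0.5092, 0.0736, 0.0737]
ee_rot: [0.002, 0.536, 0.844, 0.002]
contact_force: [0.4, 0.6, 0.7]
width: 0.261
gripper_force: 0.3
time_s: 4.75
position: [0.4731, 0.047, 0.0735]
ee_rot: [0.002, 0.361, 0.933, 0.001]
contact_force: [0.3, 2.7, 0.4]
width: 0.258
gripper_force: 0.9
time_s: 5.05
position: [0.4724, 0.0472, 0.0716]
ee_rot: [0.001, 0.363, 0.932, 0.0]
contact_force: [0.5, -0.3, 0.9]
width: 0.257
gripper_force: 0.0
[([0.631, 0.045, 0.067], 35, [285.0, 151.0]), ([0.462, 0.033, 0.065], 10, [232.0, 182.0]), ([0.634, -0.116, 0.067], 24, [325.0, 189.0]), ([0.471, -0.12, 0.072], 59, [271.0, 219.0])]
coaster_low [([0.475, -0.037, 0.056], 0.92)]
whistle [([0.545, -0.116, 0.069], 0.66)]
lid [([0.628, -0.039, 0.05], 0.62)]
spice_box [([0.543, 0.036, 0.081], 0.93)]
bowl [([0.468, 0.327, 0.027], 0.92), ([0.539, -0.051, 0.044], 0.61)]
```

View pics/side2.png

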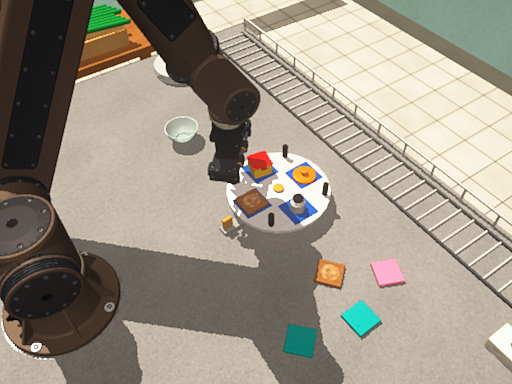

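```bash
python3 -m creep '[[[0.26,0,0,-0.3,0],[0.26,0,0,-0.4,0],[0.26,0,0,-0.4,0],[0.9,0,0,-0.4,0],[0.9,-0.28,-0.29,0,0]]]'
python3 -m creep '[[[0.9,-0.28,-0.29,0,0.16],[0.9,0,0,0,0],[0.9,0,0,0,0],[0.9,0,0,0,0]]]'
cat >> h.py <<'E'
def brown(d,zt,lo,hi,x0,x1,y0,y1):
    P=d["P"];x,y,z=P[...,0],P[...,1],P[...,2];h=d["hsv"]
    m=(h[...,0]>3)&(h[...,0]<20)&(h[...,1]>90)&(z>lo)&(z<hi)&(x>x0)&(x<x1)&(y>y0)&(y<y1)
    m=cv2.morphologyEx(m.astype(np.uint8),cv2.MORPH_OPEN,np.ones((3,3)))
    n,l,st,ce=cv2.connectedComponentsWithStats(m)
    for i in range(1,n):
        if st[i,4]>300:
            q=ray(d,np.argwhere(l==i)[:,::-1],zt); r=cv2.minAreaRect((q*1000).astype(np.float32))
            print("brown",np.round(r[0],1),np.round(r[1],1),round(r[2],1),"px",ce[i].round(),st[i,4],"z",np.nanmedian(z[l==i]).round(4))
E
python3 - <<'E'
from h import *
d=cap("wrist","w3");print(env.get_state()["position"],env.get_state()["ee_rot"])
brown(d,.054,.04,.065,.4,.53,-.1,.03)
for k in["coaster_low"]:
  print(k,[(np.round(r["location"],3).tolist(),round(r["conf"],2)) for r in viewer.look_for("wrist",k)])
E
```

```text
time_s: 5.85
position: [0.4741, 0.0086, 0.2252]
ee_rot: [0.004, 0.361, 0.933, 0.001]
contact_force: [1.7, 0.5, -0.3]
width: 0.375
gripper_force: 0.0
time_s: 6.25
position: [0.4734, -0.0329, 0.2204]
ee_rot: [-0.0, 0.42, 0.908, 0.0]
contact_force: [-0.7, -0.4, -0.6]
width: 0.709
gripper_force: 0.0
[ 0.47340312 -0.03270099  0.22048222] [-2.25645644e-04  4.19701745e-01  9.07662049e-01  8.72316914e-06]
brown [472.6 -34.4] [58.  58.7] 1.8 px [251. 175.] 2660 z 0.0532
coaster_low [([0.471, -0.033, 0.057], 0.97)]
```

View pics/w3.png

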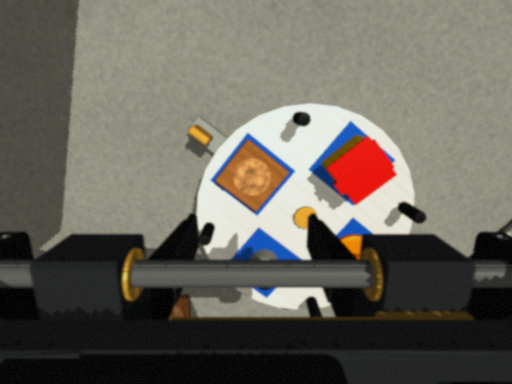

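```bash
python3 -m creep '[[[0.9,-0.36,-0.2,0,0],[0.9,-0.36,-0.2,0,0],[0.9,-0.36,-0.2,0,0],[0.9,-0.36,-0.2,0,0],[0.9,-0.36,-0.2,0,0]]]'
python3 -m creep '[[[0.9,-0.36,-0.2,0.3,0],[0.9,0,0,0.3,0],[0.9,0,0,0,0],[0.9,0,0,0,0],[0.9,0,0,0,0]]]'
python3 - <<'E'
from h import *
d=cap("wrist","w4");print(env.get_state()["position"],env.get_state()["ee_rot"])
brown(d,.01,-.01,.03,.4,.62,-.4,-.2)
for k in["coaster_loose"]:
  print(k,[(np.round(r["location"],3).tolist(),round(r["conf"],2)) for r in viewer.look_for("wrist",k)])
E
```

```text
time_s: 6.85
position: [0.514, -0.2362, 0.2206]
ee_rot: [-0.0, 0.42, 0.908, 0.0]
contact_force: [0.5, 0.2, 0.4]
width: 0.899
gripper_force: 0.0
time_s: 7.35
position: [0.5222, -0.2744, 0.1628]
ee_rot: [0.001, 0.42, 0.908, -0.0]
contact_force: [1.2, 1.1, 0.2]
width: 0.902
gripper_force: 0.0
[ 0.52218399 -0.27446874  0.16294548] [ 1.18880005e-03  4.19743812e-01  9.07641831e-01 -1.63801247e-04]
brown [ 520.3 -276.8] [59.6 60.4] 39.0 px [250. 178.] 3058 z 0.0092
coaster_loose [([0.378, -0.362, 0.005], 0.93), ([0.637, -0.357, 0.012], 0.86), ([0.523, -0.273, 0.01], 0.67), ([0.52, -0.378, 0.008], 0.64)]
```

View pics/w4.png

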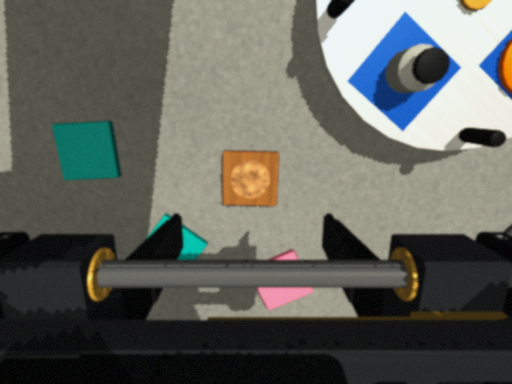

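```bash
python3 -m creep '[[[0.9,-0.005,-0.03,0.4,0.03],[0.9,0,0,0.4,0],[0.9,0,0,0.4,0],[0.9,0,0,0.2,0],[0.9,0,0,0.05,0]]]' 15
python3 -m creep '[[[0.9,0,0,0.03,0],[0.9,0,0,0,0],[0.9,0,0,0,0],[0.9,0,0,0,0]]]'
```

```text
time_s: 7.95
position: [0.5192, -0.2768, 0.015]
ee_rot: [-0.001, 0.431, 0.902, 0.0]
contact_force: [-0.9, -1.1, 0.2]
width: 0.905
gripper_force: 0.0
time_s: 8.35
position: [0.5199, -0.2777, 0.0144]
ee_rot: [0.001, 0.431, 0.902, -0.0]
contact_force: [0.2, -0.7, -0.5]
width: 0.894
gripper_force: 0.0
```

Now close on it, then lift a little and check.

```bash
python3 -m creep '[[[0.55,0,0,0,0],[0.55,0,0,0,0],[0.55,0,0,0,0],[0.55,0,0,0,0],[0.55,0,0,0,0]]]' 15
python3 -m creep '[[[0.55,0,0,0,0],[0.55,0,0,-0.1,0],[0.55,0,0,-0.3,0],[0.55,0,0,-0.4,0],[0.55,0,0,-0.4,0]]]'
python3 -m creep '[[[0.55,0,0,-0.4,0],[0.55,0,0,0,0],[0.55,0,0,0,0]]]'
python3 - <<'E'
from h import *
d=cap("wrist","w5");s=env.get_state();print(s["position"],s["ee_rot"],s["width"],s["gripper_force"])
brown(d,s["position"][2]-.002,.1,.25,.4,.62,-.4,-.2)
E
```

```text
time_s: 8.85
position: [0.5195, -0.2775, 0.0133]
ee_rot: [0.0, 0.431, 0.902, 0.0]
contact_force: [0.1, -0.1, 2.1]
width: 0.626
gripper_force: 15.0
time_s: 9.35
position: [0.5192, -0.2773, 0.1349]
ee_rot: [-0.0, 0.431, 0.902, 0.0]
contact_force: [0.0, -0.4, -0.5]
width: 0.627
gripper_force: 15.0
time_s: 9.65
position: [0.5195, -0.2774, 0.1743]
ee_rot: [0.001, 0.431, 0.902, -0.0]
contact_force: [-0.7, 0.8, -1.0]
width: 0.633
gripper_force: 15.0
[ 0.51912061 -0.27720532  0.17306413] [-1.24259464e-04  4.31093531e-01  9.02307237e-01  4.14890953e-05] 0.6261173398439382 15.000048279762268
brown [ 513.3 -270.9] [61.  44.5] 38.9 px [252. 222.] 7414 z 0.1702
```

View pics/w5.png

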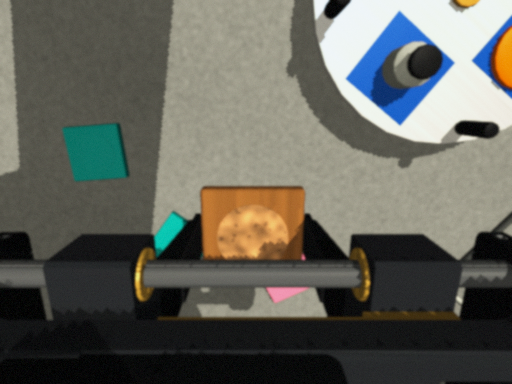

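```bash
python3 - <<'E'
from h import *
for c in ["side","scene"]:
    d=cap(c); 
    P=d["P"];x,y,z=P[...,0],P[...,1],P[...,2];h=d["hsv"]
    m=(h[...,0]>3)&(h[...,0]<20)&(h[...,1]>90)&(z>.048)&(z<.065)&(x>.42)&(x<.525)&(y>-.09)&(y<.02)
    q=ray(d,np.argwhere(m)[:,::-1],.054); print(c,m.sum(),cv2.minAreaRect((q*1000).astype(np.float32)))
d=cap("wrist")
E
```

```text
side 459 ((470.3955383300781, -37.854835510253906), (59.7230339050293, 60.27641296386719), 2.2144834995269775)
scene 262 ((476.61737060546875, -31.134248733520508), (59.48847579956055, 62.31605529785156), 0.4412992000579834)
```

```bash
python3 -m creep '[[[0.55,0,0,0,0.164],[0.55,0,0,0,0.164],[0.55,0,0,0,0.164],[0.55,0,0,0,0.164],[0.55,0,0,0,0.164]]]'
python3 -m creep '[[[0.55,0.4,-0.065,0,0],[0.55,0.4,-0.065,0,0],[0.55,0.4,-0.065,0,0],[0.55,0.4,-0.065,0,0],[0.55,0.4,-0.065,0,0]]]'
python3 -m creep '[[[0.55,0.4,-0.065,0,0],[0.55,0.03,0,0.2,0],[0.55,0,0,0.2,0],[0.55,0,0,0,0],[0.55,0,0,0,0]]]'
```

```text
time_s: 10.35
position: [0.5192, -0.2773, 0.172]
ee_rot: [-0.001, 0.696, 0.718, -0.0]
contact_force: [0.4, 0.5, 0.1]
width: 0.63
gripper_force: 15.0
time_s: 10.85
position: [0.4791, -0.0773, 0.1723]
ee_rot: [-0.001, 0.695, 0.719, -0.0]
contact_force: [0.1, 0.4, -0.3]
width: 0.625
gripper_force: 15.0
time_s: 11.35
position: [0.4718, -0.0361, 0.1329]
ee_rot: [-0.001, 0.695, 0.719, -0.0]
contact_force: [0.5, 0.3, 0.3]
width: 0.632
gripper_force: 15.0
```

```bash
python3 -m creep '[[[0.55,0.01,0.002,0.3,0],[0.55,0,0,0.2,0],[0.55,0,0,0.08,0],[0.55,0,0,0,0],[0.55,0,0,0,0]]]'
python3 - <<'E'
from h import *
s=env.get_state();print(s["position"])
d=cap("wrist"); d2=cap("side")
f=lambda d,u,v,w,h:cv2.resize(d["img"][v:v+h,u:u+w],(390,390),interpolation=cv2.INTER_CUBIC)
cv2.imwrite("pics/c6.png",cv2.cvtColor(np.hstack([f(d,156,80,200,200),f(d2,205,150,80,80)]),cv2.COLOR_RGB2BGR))
E
```

```text
time_s: 11.85
position: [0.4725, -0.0352, 0.076]
ee_rot: [0.0, 0.695, 0.719, 0.0]
contact_force: [-0.1, 0.0, -0.7]
width: 0.628
gripper_force: 15.0
[ 0.47254073 -0.03521608  0.07602809]
```

View pics/c6.png

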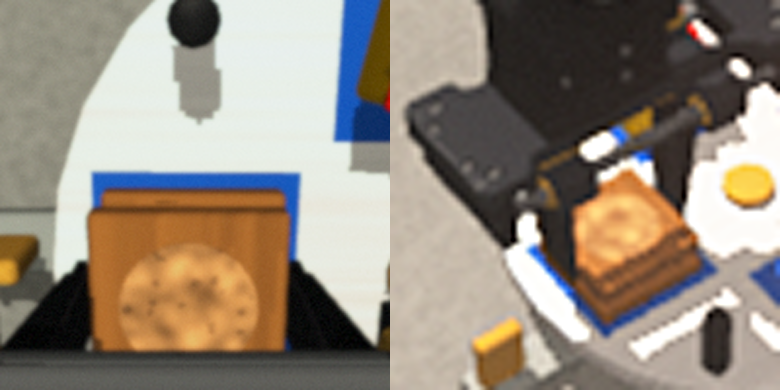

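```bash
python3 - <<'E'
from h import *
s=env.get_state()
d=cap("wrist")
f=lambda p:[(156+p[0]/1.95,80+p[1]/1.95)]
for n,ps,z in [("low",[(102,190),(284,190)],.054),("held",[(88,210),(288,210)],s["position"][2]-.0033)]:
    print(n,[np.round(ray(d,f(p),z)[0]*1000,1) for p in ps])
# row profiles
g=cv2.cvtColor(d["img"],cv2.COLOR_RGB2GRAY)
for v in (180,181,182,195,200): print(v,np.r_[d["img"][v,196:214,0]],d["img"][v,294:308,0])
print(d["img"][165:195,260,0])
E
```

```text
low [array([443.7,  -4.9]), array([501.4,  -2.9])]
held [array([442.3,  -6.4]), array([499.6,  -4.4])]
180 [231 231 232 231 231 226 194 125  56  30  45  74 118 149 165 168 169 169] [161 161 157 161 160 155 145 117  73  40  27  25  26  33]
181 [231 232 232 232 232 225 192 125  57  35  48  86 126 157 168 172 174 175] [175 174 170 173 170 166 156 130  91  46  33  27  25  37]
182 [232 232 232 232 231 227 196 125  62  35  47  86 123 149 165 175 174 169] [178 177 176 179 179 170 158 137  96  53  31  22  22  37]
195 [232 231 228 205 168 151 164 176 182 183 181 182 177 178 178 177 176 176] [163 163 163 162 163 161 166 167 164 149 114  67  36  66]
200 [232 232 229 215 183 159 159 171 180 183 183 182 182 179 179 181 176 176] [160 159 162 164 164 162 167 166 159 143 109  59  43  89]
[233 230 213 153  75  29  26  27  28  32  39  65  86 121 142 165 174 179
 177 172 150 119 101 111 133 151 160 167 168 168]
```

```bash
python3 -m creep '[[[0.55,0.014,0.015,0,0],[0.55,0,0,0.03,0],[0.55,0,0,0.02,0],[0.55,0,0,0,0],[0.55,0,0,0,0]]]'
python3 -m creep '[[[0.55,0,0,0.02,0],[0.55,0,0,0,0],[0.55,0,0,0,0]]]'
```

```text
time_s: 12.5
position: [0.4735, -0.0335, 0.0701]
ee_rot: [-0.0, 0.695, 0.719, -0.0]
contact_force: [-0.1, -0.4, -0.0]
width: 0.631
gripper_force: 15.0
time_s: 12.8
position: [0.4735, -0.0335, 0.0681]
ee_rot: [-0.0, 0.695, 0.719, -0.0]
contact_force: [-0.1, 0.9, 0.3]
width: 0.627
gripper_force: 15.0
```

```bash
python3 -m creep '[[[0.55,0,0,0.01,0],[0.55,0,0,0,0],[0.55,0,0,0,0],[0.55,0,0,0,0]]]'
```

```text
time_s: 13.2
position: [0.4736, -0.0335, 0.0672]
ee_rot: [0.0, 0.694, 0.72, 0.0]
contact_force: [0.5, -0.3, -0.4]
width: 0.627
gripper_force: 15.0
```

```bash
python3 -m creep '[[[0.55,0,0,0.008,0],[0.55,0,0,0,0],[0.55,0,0,0,0]]]'
```

```text
time_s: 13.5
position: [0.4736, -0.0336, 0.067]
ee_rot: [0.0, 0.694, 0.72, 0.0]
contact_force: [-2.3, -0.6, 10.9]
width: 0.628
gripper_force: 15.0
```

Contact (11 N upward). Back off the press slightly and open slowly, then rise.

```bash
python3 -m creep '[[[0.55,0,0,-0.006,0],[0.55,0,0,0,0],[0.66,0,0,0,0],[0.7,0,0,0,0],[0.8,0,0,0,0]]]'
python3 -m creep '[[[0.85,0,0,0,0],[0.85,0,0,0,0],[0.85,0,0,0,0]]]'
python3 -m creep '[[[0.85,0,0,-0.1,0],[0.85,0,0,-0.3,0],[0.85,0,0,-0.4,0],[0.85,0,0,-0.4,0],[0.85,0,0,-0.3,0]]]'
python3 -m creep '[[[0.85,0,0,0,0],[0.85,0,0,0,0],[0.85,0,0,0,0]]]'
python3 - <<'E'
from h import *
d=cap("wrist");brown(d,.064,.04,.075,.4,.53,-.1,.03)
d2=cap("side"); brown(d2,.064,.045,.075,.4,.53,-.1,.03)
for k in["whistle","lid","spice_box","bowl"]:
  print(k,[(np.round(r["location"],3).tolist(),round(r["conf"],2)) for r in viewer.look_for("side",k)])
f=lambda d,u,v,w,h:cv2.resize(d["img"][v:v+h,u:u+w],(390,390),interpolation=cv2.INTER_CUBIC)
cv2.imwrite("pics/c7.png",cv2.cvtColor(np.hstack([f(d,156,80,200,200),f(d2,205,130,130,130)]),cv2.COLOR_RGB2BGR))
E
```

```text
time_s: 14.0
position: [0.4735, -0.0335, 0.0669]
ee_rot: [-0.0, 0.695, 0.719, -0.0]
contact_force: [-0.3, -0.0, -0.3]
width: 0.74
gripper_force: 0.0
time_s: 14.3
position: [0.4735, -0.0335, 0.067]
ee_rot: [0.0, 0.695, 0.719, 0.0]
contact_force: [0.1, 0.5, 0.5]
width: 0.848
gripper_force: 0.0
time_s: 14.8
position: [0.4735, -0.0335, 0.2201]
ee_rot: [0.001, 0.694, 0.72, 0.001]
contact_force: [-0.1, -0.1, 0.7]
width: 0.85
gripper_force: 0.0
time_s: 15.1
position: [0.473, -0.0334, 0.2164]
ee_rot: [-0.001, 0.694, 0.719, -0.0]
contact_force: [1.1, -0.4, -1.5]
width: 0.845
gripper_force: 0.0
brown [472.8 -34.1] [57.6 59.1] 2.0 px [253. 178.] 2954 z 0.0632
brown [468.6 -41.9] [64.3 68.9] 1.7 px [251. 201.] 566 z 0.0643
whistle [([0.55, -0.116, 0.07], 0.55)]
lid [([0.628, -0.034, 0.052], 0.92), ([0.538, -0.049, 0.043], 0.22)]
spice_box [([0.542, 0.037, 0.08], 0.89)]
bowl [([0.469, 0.329, 0.028], 0.76), ([0.63, -0.035, 0.054], 0.73)]
```

View pics/c7.png

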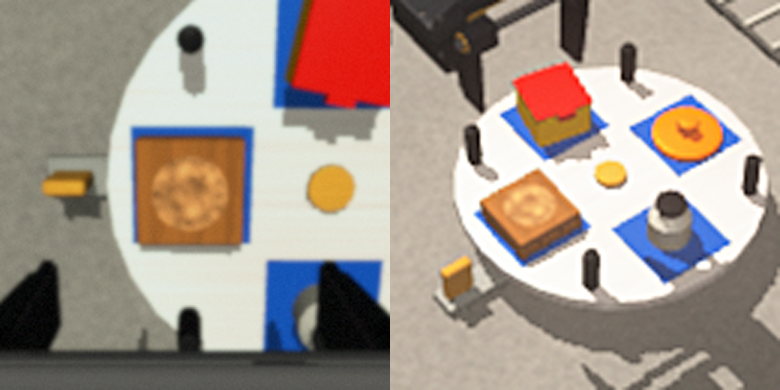

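The coasters are stacked flush at the pointer (wrist crop centre about (190,192)). The whistle, lid and spice box are upright on their stations, and the bowl has not moved.

```bash
python3 -c "
from cell import env
print(env.hand_in())"
```

```text
the job is handed in; nothing more can be done
None
```

I turned the turntable one click anticlockwise so the lower coaster is at the pointer, set the loose coaster down flush on top of it, and handed the job in at about 15 s; the hand-in returned no verdict.

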